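# Reset the ratchet of a dish-reading stand and prop it at its lowest notch

### The job

The tilting board of the dish-reading stand is propped too steep, and its ratchet only lets it go up: lift the board by its bar through the remaining notches and on against the sprung stop at the top, just until the pawl is thrown clear, then lower the board until it lies level. Raise it again to its lowest notch and leave it propped there, let go of. Feel for the stop and the notch without straining the mechanism, never let the board drop, and leave the other things on the bench where they are.

Things in the scene. Friction and masses are not known exactly. Their poses are not given: they have to be found in the camera images.
- hinge (a point): Middle of the board's hinge line, 130 mm above the bench, on the fixed white stand (base plate 250 x 200 x 10 mm; the hinge line is level, 110 mm from the plate's middle, on the robot's side). Axes: z up, x level from hinge to the bar's side, y along the hinge line, left seen that way. Ratchet sector, pawl and post stand at the +y end, 115 to 170 mm from the board's middle.
- bar (a point): Middle of the round steel grip bar at the board's free far edge: 12 mm thick, 140 mm long, parallel to the hinge line and 230 mm from it. Two 10 mm rods, 65 mm either side of its middle, carry it; gap to the board's edge 54 mm. Take it from above, a finger either side; it may turn between the fingers as the board tilts. Axes: x from hinge to bar along the board, y along the bar.
- tilt (a joint): Board tilt, rad: 0 = level (lower end stop, bar 130 mm above the bench), growing as the bar rises. The pawl props it at about 0.21 (lowest notch), 0.35, 0.49 and 0.63; it starts in one of the upper three. Raised some 0.04 past a notch, the pawl has dropped in behind it; let down from there the board settles on the pawl, which then takes its whole weight.
- stop (a point): Face of the rubber-faced sprung stop under the post's arm; a lug of the board meets it above the top notch, at a tilt between 0.72 and 0.93, set by hand, different each time and not measured: feel for it. It gives about 4 N per mm at the bar. Some 2 mm in, at 7 to 10 N at the bar above the board's own load, the pawl is thrown clear and stays so while the board goes down.
- pawl_pivot (a point): Pivot of the weighted steel pawl on the post. Seated, the pawl leans towards the hinge onto the toothed sector; thrown clear, it leans the other way. On the way down, at a tilt of 0.13 to 0.06, the board pushes it back over with slight resistance, so that it is in play again when the board lies level.
- board: The matt black board, 165 x 175 x 8 mm, with its bar, toothed sector and stop lug: 0.4 to 0.8 kg in all, felt as about 1 to 4 N at the bar. Origin: middle of the hinge line; x along the board to the bar, z out of its upper face. Let go of unpropped, it falls.
- post: The white post beside the board's left edge, fixed to the stand, 223 mm tall with an arm at its top, carrying pawl and stop. Origin: under the middle of the stand's base plate; axes as for the hinge. More than 45 N between board and post is too much: about 22 N at the bar beyond the board's own load, up against the stop or down on the pawl.
- dish_a: A lidded culture dish, 92 mm across, 16 mm high, beyond the stand's far right corner. A bystander. Origin: centre of its underside.
- dish_b: A lidded culture dish of the same size, left of the stand near the robot. A bystander. Origin: centre of its underside.
- marker: A black marker pen, 14 mm thick, 138 mm long, lying right of the stand. A bystander. Origin: under its middle.
- magnifier: A hand magnifier, 86 mm across with a 100 mm handle, lying left of the stand towards the tube racks. A bystander. Origin: under the middle of its lens.
- jar: A glass jar, 60 mm across, 85 mm high, standing in a steel tray far to the right. A bystander. Origin: centre of its underside.
- bottle: An amber bottle, 54 mm across, 120 mm high, standing in the same tray. A bystander. Origin: centre of its underside.

How it is judged (in metres and radians):
On the way, in this order (a step that is already met when the one before it is completed fails the run):
1. the board is lifted clear past its top notch, up to the stop (value of joint tilt above 0.7 rad), for 0.1 s.
2. the pawl being clear, the board is laid level (value of joint tilt below 0.035 rad), for 0.2 s.
At the end, for the whole second after the job is handed in: the board rests still on its pawl in the lowest notch: tilt 0.175 to 0.24 rad, moving slower than 0.05 rad/s (value of joint tilt between 0.175 and 0.24 rad and velocity of joint tilt between -0.05 and 0.05 rad/s); the robot touches nothing.
It fails at once if the mechanism is strained: over 45 N between board and post (stop or pawl) (contact force between board and post above 45 N).
It fails at once if the board is let fall (faster than 1.8 rad/s downwards) (velocity of joint tilt below -1.8 rad/s).
It fails at once if a bystander (dish, marker, magnifier, jar or bottle) is displaced by over 25 mm (distance of any of dish_a, dish_b, marker, magnifier, jar, bottle from where it was at the start of the episode above 0.025 m).
It also fails if it takes over 59 s, if anything falls off the work surface, if the arm or the gripper's body presses on something with over 40 N, if the wrist force passes 120 N, or if a joint passes its speed limit or range.

### The arm

A 7-joint arm with a two-finger parallel gripper is mounted at the origin on the work surface. World frame = base frame: x ahead of the robot, y to its left, z up, the work surface at z = 0. Lengths are in m, angles in degrees, forces in N, time in s.
With the tool pointing down it reaches from about 0.425 to 0.875 m from the base axis. Payload 4.7 kg.
Tool frame: the origin (TCP) lies at the very end of the fingers, on their centre line; the grasp point (between the pads) lies 19 mm behind it; y points along the fingers, z is the direction in which the jaws open and shut, and the axes are right-handed (so a half turn about y gives the same grasp; the last joint's range is limited). The gripper opens to 87 mm and grips with 3 to 60 N. Pads are 19 mm wide; open, the fingers measure 117 mm over their backs; the gripper's body (75 mm by 190 mm) begins 51 mm behind the grasp point.
Start: joints at [-75.968, 18.392, -4.016, 83.108, 1.295, 78.541, -3.26], TCP at [0.149, 0.633, 0.223] pointing down, gripper open.
Joint ranges: [-163.93, 163.93], [-17.29, 119.83], [-79.2, 71.16], [3.27, 140.29], [-89.18, 269.18], [5.43, 117.66], [-154.24, 154.24]. Speed limits (degrees/s): [147.25, 147.25, 180, 180, 180, 180, 180].

### API

Orientations are given as [roll, pitch, yaw] about the fixed x, y, z axes, in that order (R = Rz(yaw) Ry(pitch) Rx(roll)).
In Python, from cell import env gives the robot as it stands.
- The arm moves only by the shell command python3 -m pendant 'ROWS' [FORCE]. ROWS is JSON, one flat list of numbers, 7 for each row, row after row: the shift along the world's x, y, z in units of 40 mm (1.0 is 40 mm), then the turn, a rotation vector about the world's x, y, z in units of 10 degrees (1.0 is 10 degrees), then the finger opening in mm, from 0 to 87. In form: [x, y, z, wx, wy, wz, jaw, x, y, z, wx, wy, wz, jaw, ...]. A call has 1 to 10 rows; each row shifts and turns the commanded pose from where the row before left it; what a row does not reach is not made up. A row lasts 1/8 s, in which the tool goes at most 62.5 mm and 10.7 degrees, less where a joint would pass 70% of its speed; a pose out of reach is approached as far as the arm can. A call is refused whole if a number of a shift passes 1 or a number of a turn 1, either way. A call with a gripper value outside its range is refused whole. The fingers move at their own pace and stop on an object; FORCE is the grip in N (left out, the last holds). Time passes only in rows, so rows that do not move let the fingers close. It gives the time, the measured TCP pose, the force and the opening at its end, in the units of the state.
- env.get_obs(): the state, without advancing time (a new reading comes with each control period).
- env.read_camera(name): name is "side" or "top"; returns a dict with "image" (400x640x3 uint8, red, green, blue), "fx", "fy", "cx", "cy" (pixels), "k1" (the pictures are not rectified: a ray, as slopes to the right and down, at radius r is drawn at 1 + k1 r^2 times it, then the intrinsics apply), "cam_to_world" (4x4, takes a point from camera to world coordinates). Camera axes: x right, y up, looking along -z (the intrinsics and any distortion apply to the point x, -y, -z); pixel columns grow to the right and rows downward; lengths in m; the calibration is good to about 2 mm. A picture is of the moment at which its call begins. There is no depth.
- env.sign_off(): hands the job in, once; it reports no verdict.
The state is a dict: "time_s": time; "qpos": joint angles; "joint_velocities": joint speeds; "effort": joint torques, N m; "tool_pos": TCP position; "tool_rot": TCP orientation; "force": force on the tool from outside, world axes, zero at the start; "wrist_torque": the same for the moment, N m; "grip_width": finger opening in m.
Only numpy, scipy, OpenCV 4.12 (cv2) and the standard library are available. Lean on these libraries where they do the work, as an engineer would, in place of code of your own. Each camera call takes 0.05 s, during which the arm holds its last target.

## Working session

There is one attempt and no reset: what is moved stays moved. The work goes in short steps, Python scripts to look and compute and a shell command to move; the robot and the scene stay as the last step left them, time stands still between calls to the robot, and variables do not carry over. Pictures are saved under pics/ and viewed, and the job is handed in when it is done.

```bash
ls; mkdir -p pics; python3 - <<'E'
from cell import env
import cv2
o=env.get_obs(); print(o)
for n in("side","top"):
    c=env.read_camera(n); cv2.imwrite(f"pics/{n}0.png",c["image"][:,:,::-1]); print({k:v for k,v in c.items() if k!="image"})
E
```

```text
pics
{'time_s': 0.0, 'qpos': array([-75.96730779,  18.43799752,  -4.01707403,  83.17519456,
         1.29582859,  78.54071717,  -3.25931037]), 'joint_velocities': array([ 0.05786461, -0.02034471,  0.09112817,  0.10245683,  0.05697874,
        0.07012972, -0.00351026]), 'effort': array([-3.56591645e-04, -4.91266072e+01, -4.04022820e-01, -3.12536967e+01,
       -6.38732314e-02,  4.33907867e-02,  1.69855557e-04]), 'tool_pos': array([0.14861352, 0.63221148, 0.22147121]), 'tool_rot': array([-9.01086124e+01, -6.11094658e-03, -1.32206115e+01]), 'force': array([0.57978408, 0.06740996, 0.73641131]), 'wrist_torque': array([-0.00462948, -0.01599617,  0.02130388]), 'grip_width': 0.08704217739015079}
{'fx': 405.92264165371347, 'fy': 405.92264165371347, 'cx': 315.11353192944705, 'cy': 197.5781081778282, 'k1': -0.09330352875480649, 'cam_to_world': array([[ 0.81804956, -0.44378509,  0.36585477,  1.07659036],
       [ 0.57512011,  0.62494258, -0.52790495, -0.81072855],
       [ 0.00563812,  0.64226284,  0.76646373,  1.19066058],
       [ 0.        ,  0.        ,  0.        ,  1.        ]])}
{'fx': 425.86828832782226, 'fy': 425.86828832782226, 'cx': 320.8658495901044, 'cy': 198.11042332561775, 'k1': -0.058725700482219506, 'cam_to_world': array([[-0.00665701,  0.9807662 , -0.19507267,  0.29998873],
       [-0.99975193, -0.01067404, -0.0195485 , -0.09981667],
       [-0.02125472,  0.19489415,  0.98059396,  1.50295108],
       [ 0.        ,  0.        ,  0.        ,  1.        ]])}
```

View pics/side0.png

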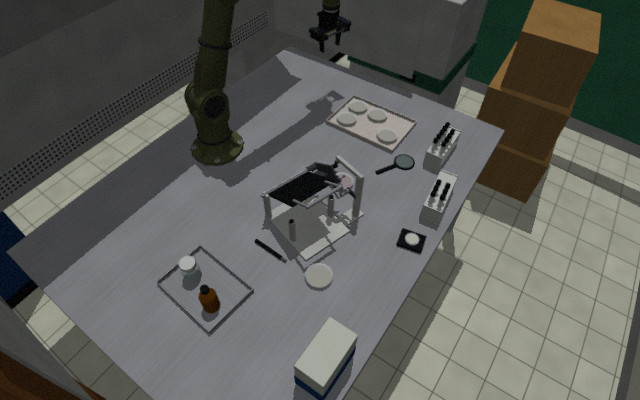

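View pics/top0.png

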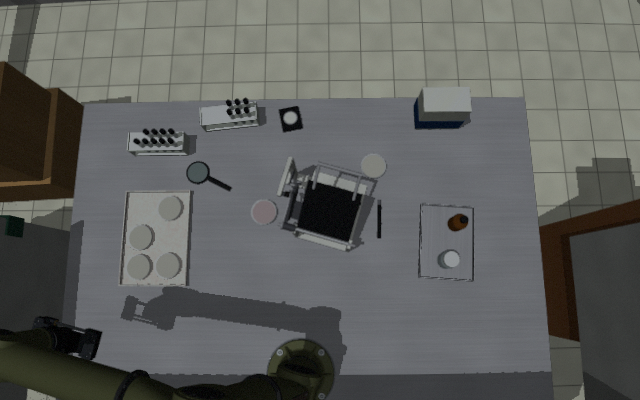

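```bash
python3 - <<'E'
import cv2
t=cv2.imread("pics/top0.png");s=cv2.imread("pics/side0.png")
cv2.imwrite("pics/top0c.png",cv2.convertScaleAbs(cv2.resize(t[140:260,240:400],None,fx=5,fy=5,interpolation=cv2.INTER_CUBIC),alpha=1.5))
cv2.imwrite("pics/side0c.png",cv2.convertScaleAbs(cv2.resize(s[145:265,235:395],None,fx=5,fy=5,interpolation=cv2.INTER_CUBIC),alpha=1.5))
E
```

```text
(no output)
```

View pics/top0c.png

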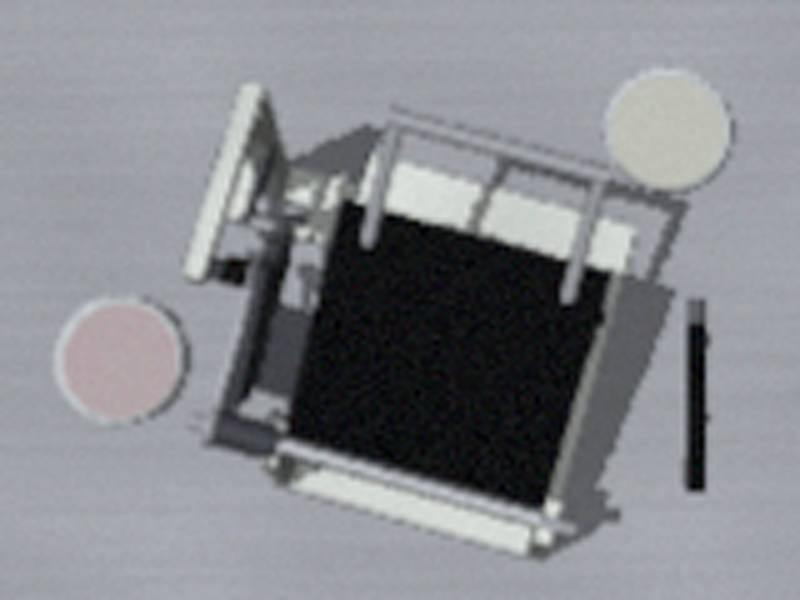

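View pics/side0c.png

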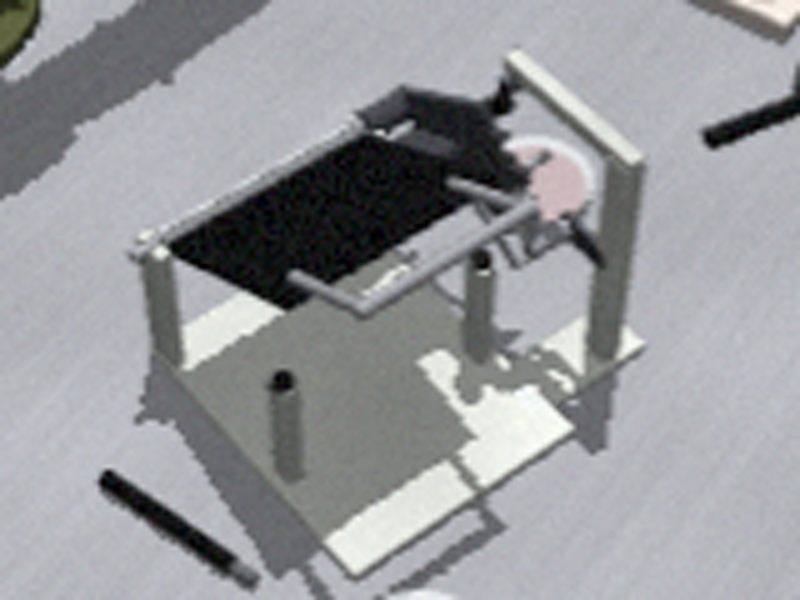

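```bash
cat > h.py <<'E'
import numpy as np, cv2
from scipy.optimize import least_squares
from scipy.spatial.transform import Rotation as R
def proj(c,P):
    P=np.atleast_2d(P); M=np.linalg.inv(c["cam_to_world"]); p=P@M[:3,:3].T+M[:3,3]
    x=p[:,0]/-p[:,2]; y=-p[:,1]/-p[:,2]; d=1+c["k1"]*(x*x+y*y)
    return np.c_[c["cx"]+c["fx"]*x*d, c["cy"]+c["fy"]*y*d]
def model(h,L):
    """h=hx,hy,yaw,tilt; L rows in local: kind, x,y,z  (board pts along x rotated by tilt)"""
    hx,hy,yaw,t=h
    out=[]
    for k,x,y,z in L:
        if k=='b': x,z=x*np.cos(t)-z*np.sin(t), 0.13+x*np.sin(t)+z*np.cos(t)
        out.append([hx+x*np.cos(yaw)-y*np.sin(yaw), hy+x*np.sin(yaw)+y*np.cos(yaw), z])
    return np.array(out)
E
cat > fit.py <<'E'
from h import *
from cell import env
S=env.read_camera("side"); T=env.read_camera("top")
s=lambda u,v:(235+u/5,145+v/5)
t=lambda u,v:(240+u/5,140+v/5)
B1=('b',.23,.07,0);B2=('b',.23,-.07,0)
obs=[(S,B1,s(535,204)),(S,B2,s(360,308)),(T,B1,t(393,112)),(T,B2,t(610,176)),
 (S,('w',.235,-.1,.01),s(355,577)),(S,('w',-.015,-.1,.01),s(157,352)),(S,('w',.235,.1,.01),s(577,428)),
 (T,('w',-.015,-.1,.01),t(533,555)),(T,('w',.235,-.1,.01),t(635,225)),
 ]
def f(h): return np.concatenate([proj(c,model(h,[l]))[0]-np.array(p) for c,l,p in obs])
r=least_squares(f,[.65,-.05,-.2,.5],loss='soft_l1')
print(r.x, r.fun.reshape(-1,2).round(2)); np.save("fit.npy",r.x)
print("bar",model(r.x,[('b',.23,0,0)]))
L=[B1,B2]+[('w',a,b,.01) for a in(-.015,.235) for b in(-.1,.1)]+[('b',0,.08,0),('b',0,-.08,0)]
for n,c,o in(("side",S,(235,145)),("top",T,(240,140))):
    im=cv2.resize(c["image"][o[1]:o[1]+120,o[0]:o[0]+160,::-1],None,fx=5,fy=5)
    for p in proj(c,model(r.x,L)): cv2.drawMarker(im,tuple(int(v) for v in (p-o)*5),(0,0,255),0,14,1)
    cv2.imwrite(f"pics/fit_{n}.png",cv2.convertScaleAbs(im,alpha=1.5))
E
python3 fit.py
```

```text
[ 0.45157822 -0.07181254 -0.31185401  0.50111865] [[ 0.45 -0.07]
 [-0.59  0.02]
 [-0.44 -0.57]
 [-0.12 -0.33]
 [-0.18 -0.7 ]
 [-0.68 -2.67]
 [ 0.78  0.02]
 [ 1.1   0.36]
 [ 0.83 -0.38]]
bar [[ 0.64356902 -0.13370518  0.2404936 ]]
```

```bash
python3 -c "
import cv2,numpy as np
a=cv2.imread('pics/fit_side.png');b=cv2.imread('pics/fit_top.png')
cv2.imwrite('pics/fit_both.png',cv2.resize(np.vstack([a,b]),None,fx=.5,fy=.5,interpolation=cv2.INTER_AREA))"
```

```text
(no output)
```

View pics/fit_both.png

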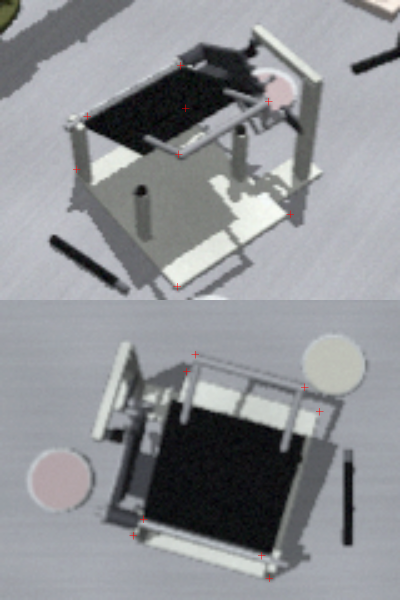

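```bash
python3 -m pendant '[1,-1,0.2,0,0,-0.47,56, 1,-1,0.2,0,0,-0.47,56, 1,-1,0.2,0,0,-0.47,56, 1,-1,0.2,0,0,-0.47,56, 1,-1,0.2,0,0,-0.47,56, 1,-1,0.2,0,0,-0.47,56, 1,-1,0.2,0,0,-0.47,56, 1,-1,0.2,0,0,-0.47,56, 1,-1,0.2,0,0,-0.47,56, 1,-1,0.2,0,0,-0.47,56]' 8
python3 -m pendant '[0.24,-0.92,0,0,0,-0.477,56, 0.24,-0.92,0,0,0,-0.477,56, 0.24,-0.92,0,0,0,-0.477,56, 0.24,-0.92,0,0,0,-0.477,56, 0.24,-0.92,0,0,0,-0.477,56, 0.24,-0.92,0,0,0,-0.477,56, 0.24,-0.92,0,0,0,-0.477,56, 0.24,-0.92,0,0,0,-0.477,56, 0.24,-0.92,0,0,0,-0.477,56, 0.24,-0.92,0,0,0,-0.477,56]'
python3 -m pendant '[0,0,0,0,0,0,56,0,0,0,0,0,0,56,0,0,0,0,0,0,56,0,0,0,0,0,0,56]'
python3 - <<'E'
from h import *
from cell import env
o=env.get_obs(); print(o["force"],o["qpos"])
for n in("side","top"):
    c=env.read_camera(n); o={"side":(235,115),"top":(240,140)}[n]
    cv2.imwrite(f"pics/{n}1c.png",cv2.convertScaleAbs(cv2.resize(c["image"][o[1]:o[1]+120,o[0]:o[0]+160,::-1],None,fx=5,fy=5),alpha=1.5))
E
```

```text
time_s: 1.45
tool_pos: [0.5497, 0.2314, 0.3029]
tool_rot: [-90.0, 0.0, -60.4]
force: [1.0, 0.6, 0.6]
grip_width: 0.0558
time_s: 2.7
tool_pos: [0.6445, -0.1367, 0.3026]
tool_rot: [-90.0, 0.0, -108.1]
force: [0.3, 0.4, -0.1]
grip_width: 0.056
time_s: 3.2
tool_pos: [0.6448, -0.1339, 0.3027]
tool_rot: [-90.0, 0.0, -107.8]
force: [0.3, -0.8, 0.2]
grip_width: 0.0556
[ 0.28978953 -0.84184769  0.2300264 ] [-19.24018577  20.83392072  39.32702832  75.62915824 -13.07423225
  88.01901203   0.85003851]
```

View pics/side1c.png

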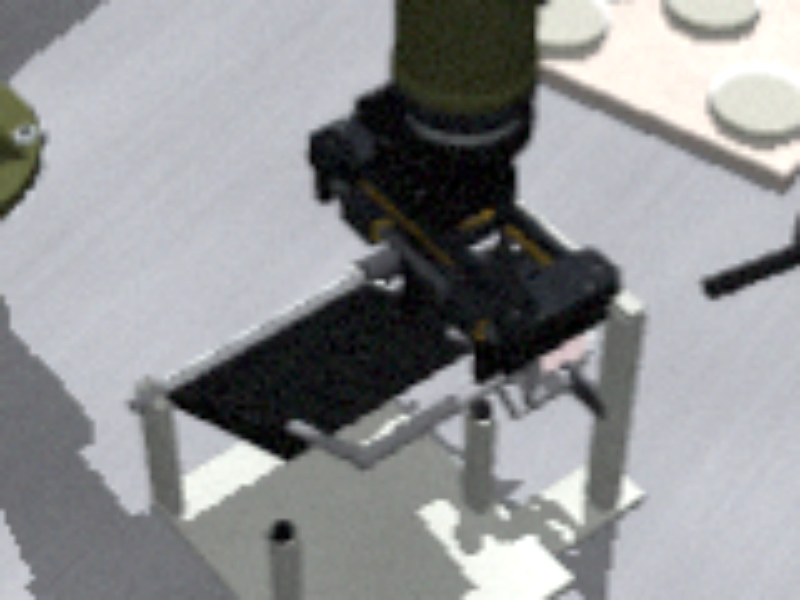

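View pics/top1c.png

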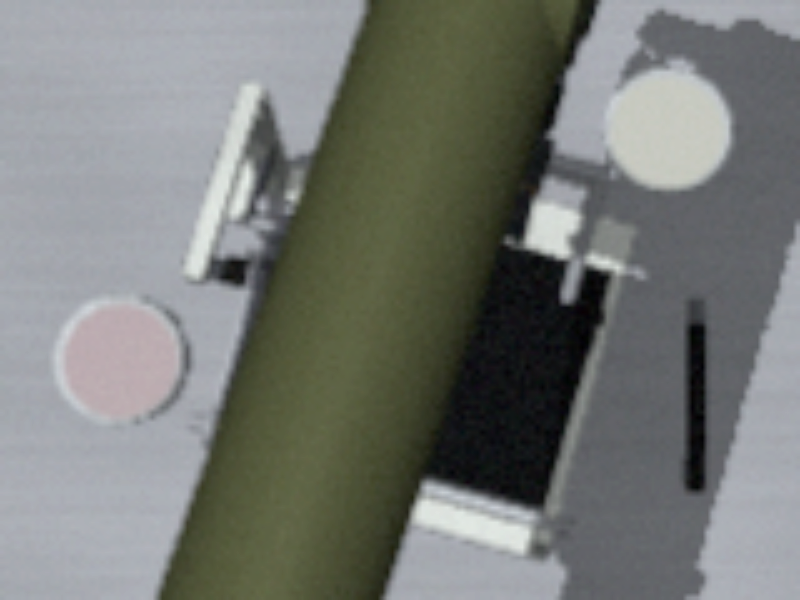

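```bash
python3 -m pendant '[0,0,-0.3,0,0,0,56, 0,0,-0.3,0,0,0,56, 0,0,-0.3,0,0,0,56, 0,0,-0.3,0,0,0,56, 0,0,-0.3,0,0,0,56, 0,0,-0.3,0,0,0,56]'
python3 -m pendant '[0,0,-0.14,0,0,0,56, 0,0,-0.14,0,0,0,56,0,0,0,0,0,0,56]'
python3 -m pendant '[0,0,0,0,0,0,10, 0,0,0,0,0,0,10,0,0,0,0,0,0,10,0,0,0,0,0,0,10]' 4
python3 -m pendant '[0,0,0,0,0,0,10, 0,0,0,0,0,0,10,0,0,0,0,0,0,10,0,0,0,0,0,0,10]' 4
```

```text
time_s: 4.05
tool_pos: [0.6447, -0.1352, 0.2297]
tool_rot: [-90.0, -0.0, -107.9]
force: [-0.3, 0.7, 0.3]
grip_width: 0.0557
time_s: 4.42
tool_pos: [0.6446, -0.1352, 0.2191]
tool_rot: [-90.0, -0.0, -107.9]
force: [-0.5, -0.3, 0.5]
grip_width: 0.056
time_s: 4.92
tool_pos: [0.6448, -0.1352, 0.2195]
tool_rot: [-90.0, 0.0, -107.9]
force: [-0.2, 1.4, -0.3]
grip_width: 0.024
time_s: 5.42
tool_pos: [0.6419, -0.1342, 0.2187]
tool_rot: [-90.4, 0.0, -107.9]
force: [-8.3, 2.6, 2.7]
grip_width: 0.0124
```

```bash
python3 -m pendant '[-0.07,0.025,0,0,0,0,10, 0,0,0,0,0,0,10,0,0,0,0,0,0,10]' 30
python3 -m pendant '[0,0,0,0,0,0,10,0,0,0,0,0,0,10]' 30
python3 - <<'E'
from h import *
from cell import env
print(env.get_obs()["force"],env.get_obs()["wrist_torque"])
t=np.array([.49,.53,.57,.61,.65,.69,.73,.77,.81,.85,.89,.93,.95]); 
for a,b in zip(t,t[1:]):
    dl=.23*(np.cos(b)-np.cos(a)); dz=.23*(np.sin(b)-np.sin(a))
    print(a,b,(np.array([dl*.952,-dl*.307,dz])/.04).round(3))
E
```

```text
time_s: 5.8
tool_pos: [0.6415, -0.1342, 0.2192]
tool_rot: [-90.0, -0.0, -107.9]
force: [-3.1, 0.6, 0.7]
grip_width: 0.0109
time_s: 6.05
tool_pos: [0.6416, -0.1342, 0.2192]
tool_rot: [-90.1, -0.0, -107.9]
force: [-3.5, 0.4, 0.1]
grip_width: 0.0111
[-3.45427569  0.42336797  0.14907166] [0.06292459 0.90327136 0.15627172]
0.49 0.53 [-0.107  0.034  0.201]
0.53 0.57 [-0.114  0.037  0.196]
0.57 0.61 [-0.122  0.039  0.191]
0.61 0.65 [-0.129  0.042  0.186]
0.65 0.69 [-0.136  0.044  0.18 ]
0.69 0.73 [-0.143  0.046  0.174]
0.73 0.77 [-0.149  0.048  0.168]
0.77 0.81 [-0.156  0.05   0.162]
0.81 0.85 [-0.162  0.052  0.155]
0.85 0.89 [-0.167  0.054  0.148]
0.89 0.93 [-0.173  0.056  0.141]
0.93 0.95 [-0.088  0.029  0.068]
```

```bash
python3 -m pendant '[-0.12,0.034,0.2,0,0,0,10, -0.114,0.037,0.196,0,0,0,10, -0.122,0.039,0.191,0,0,0,10, 0,0,0,0,0,0,10,0,0,0,0,0,0,10]'
cat > st.py <<'E'
from h import *
from cell import env
o=env.get_obs(); h=np.load("fit.npy"); p=o["tool_pos"]; f=o["force"]
u=np.array([np.cos(h[2]),np.sin(h[2])]); rel=p[:2]-h[:2]
r=rel@u; z=p[2]+.019-.13; lat=rel@np.array([-u[1],u[0]])
t=np.arctan2(z,r); fr=f[:2]@u; 
print("t",o["time_s"].__round__(2),"r %.4f z %.4f lat %.4f R %.4f tilt %.3f | frad %.1f ftan(out) %.1f fz %.1f flat %.1f"%(r,z,lat,np.hypot(r,z),t,fr*np.cos(t)+f[2]*np.sin(t),-fr*np.sin(t)+f[2]*np.cos(t),f[2],f[:2]@np.array([-u[1],u[0]])), "rot",o["tool_rot"].round(1),"w",o["grip_width"].round(4))
E
python3 st.py; python3 st.py
```

```text
time_s: 6.68
tool_pos: [0.6278, -0.1301, 0.243]
tool_rot: [-90.0, -0.0, -107.9]
force: [0.5, -1.6, -4.0]
grip_width: 0.0109Traceback (most recent call last):
  File "st.py", line 7, in <module>
    print("t",o["time_s"].__round__(2),"r %.4f z %.4f lat %.4f R %.4f tilt %.3f | frad %.1f ftan(out) %.1f fz %.1f flat %.1f"%(r,z,lat,np.hypot(r,z),t,fr*np.cos(t)+f[2]*np.sin(t),-fr*np.sin(t)+f[2]*np.cos(t),f[2],f[:2]@np.array([-u[1],u[0]])), "rot",o["tool_rot"].round(1),"w",o["grip_width"].round(4))
                                                                                                                                                                                                                                                                                     ^^^^^^^^^^^^^^^^^^^^^
AttributeError: 'float' object has no attribute 'round'
Traceback (most recent call last):
  File "st.py", line 7, in <module>
    print("t",o["time_s"].__round__(2),"r %.4f z %.4f lat %.4f R %.4f tilt %.3f | frad %.1f ftan(out) %.1f fz %.1f flat %.1f"%(r,z,lat,np.hypot(r,z),t,fr*np.cos(t)+f[2]*np.sin(t),-fr*np.sin(t)+f[2]*np.cos(t),f[2],f[:2]@np.array([-u[1],u[0]])), "rot",o["tool_rot"].round(1),"w",o["grip_width"].round(4))
                                                                                                                                                                                                                                                                                     ^^^^^^^^^^^^^^^^^^^^^
AttributeError: 'float' object has no attribute 'round'
```

```bash
sed -i 's/o\["grip_width"\].round(4)/round(o["grip_width"],4)/' st.py; python3 st.py; python3 -m pendant '[-0.129,0.042,0.186,0,0,0,10, -0.136,0.044,0.18,0,0,0,10, 0,0,0,0,0,0,10]'; python3 st.py; python3 -c "
from cell import env
import cv2
c=env.read_camera('side'); cv2.imwrite('pics/side2c.png',cv2.convertScaleAbs(cv2.resize(c['image'][115:235,235:395,::-1],None,fx=5,fy=5),alpha=1.5))"
```

```text
t 6.67 r 0.1856 z 0.1320 lat -0.0014 R 0.2277 tilt 0.618 | frad -1.5 ftan(out) -3.9 fz -4.0 flat -1.3 rot [ -90.    -0.  -107.9] w 0.0109
time_s: 7.05
tool_pos: [0.6168, -0.1267, 0.2586]
tool_rot: [-89.9, 0.0, -107.9]
force: [1.1, -1.9, -3.5]
grip_width: 0.0112
t 7.05 r 0.1741 z 0.1476 lat -0.0016 R 0.2283 tilt 0.703 | frad -1.0 ftan(out) -3.8 fz -3.5 flat -1.5 rot [ -89.9    0.  -107.9] w 0.0112
```

View pics/side2c.png

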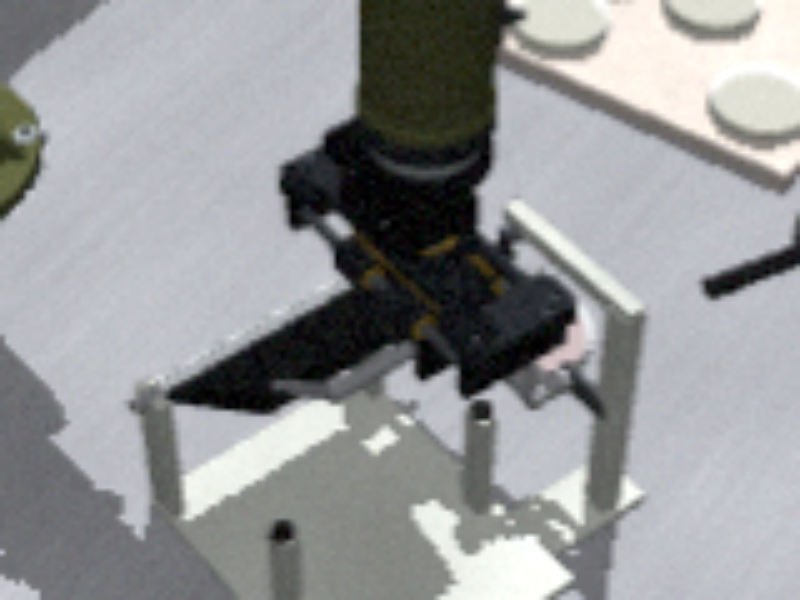

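```bash
python3 -m pendant '[-0.072,0.023,0.087,0,0,0,10, 0,0,0,0,0,0,10]'>/dev/null; python3 st.py;python3 -m pendant '[-0.073,0.023,0.085,0,0,0,10, 0,0,0,0,0,0,10]'>/dev/null; python3 st.py
```

```text
t 7.35 r 0.1716 z 0.1506 lat -0.0016 R 0.2283 tilt 0.720 | frad 1.3 ftan(out) -4.5 fz -2.5 flat -3.0 rot [ -89.9   -0.  -107.9] w 0.0112
t 7.6 r 0.1688 z 0.1539 lat -0.0017 R 0.2284 tilt 0.739 | frad 1.4 ftan(out) -4.4 fz -2.3 flat -2.1 rot [ -89.9   -0.  -107.9] w 0.0107
```

```bash
python3 -m pendant '[-0.074,0.024,0.084,0,0,0,10, 0,0,0,0,0,0,10]'>/dev/null; python3 st.py
```

```text
t 7.85 r 0.1658 z 0.1574 lat -0.0018 R 0.2286 tilt 0.759 | frad 2.6 ftan(out) -3.2 fz -0.6 flat -3.0 rot [ -89.9   -0.  -108. ] w 0.0109
```

```bash
python3 -m pendant '[-0.07,0.025,0.085,0,0,0,10, 0,0,0,0,0,0,10]'>/dev/null; python3 st.py
```

```text
t 8.1 r 0.1627 z 0.1606 lat -0.0018 R 0.2287 tilt 0.779 | frad 2.7 ftan(out) -3.0 fz -0.2 flat -4.3 rot [ -89.9   -0.  -108. ] w 0.0109
```

```bash
python3 -m pendant '[-0.07,0.025,0.084,0,0,0,10, 0,0,0,0,0,0,10]'>/dev/null; python3 st.py
```

```text
t 8.35 r 0.1597 z 0.1639 lat -0.0019 R 0.2289 tilt 0.799 | frad 1.9 ftan(out) -3.6 fz -1.1 flat -3.8 rot [ -89.9   -0.  -108. ] w 0.011
```

```bash
python3 -m pendant '[-0.074,0.027,0.08,0,0,0,10, 0,0,0,0,0,0,10]'>/dev/null; python3 st.py
```

```text
t 8.6 r 0.1565 z 0.1671 lat -0.0019 R 0.2290 tilt 0.818 | frad 2.4 ftan(out) -3.4 fz -0.6 flat -4.0 rot [-8.99e+01 -1.00e-01 -1.08e+02] w 0.0109
```

```bash
python3 -m pendant '[-0.078,0.015,0.079,0,0,0,10, 0,0,0,0,0,0,10]'>/dev/null; python3 st.py
```

```text
t 8.85 r 0.1533 z 0.1702 lat -0.0020 R 0.2291 tilt 0.838 | frad 2.4 ftan(out) -3.3 fz -0.5 flat -3.9 rot [ -89.9   -0.  -108. ] w 0.0111
```

```bash
python3 -m pendant '[-0.078,0.015,0.077,0,0,0,10, 0,0,0,0,0,0,10]'>/dev/null; python3 st.py
```

```text
t 9.1 r 0.1501 z 0.1732 lat -0.0021 R 0.2292 tilt 0.857 | frad 2.4 ftan(out) -4.4 fz -1.1 flat -3.6 rot [ -89.9   -0.  -107.9] w 0.0107
```

```bash
python3 -m pendant '[-0.079,0.015,0.076,0,0,0,10, 0,0,0,0,0,0,10]'>/dev/null; python3 st.py
```

```text
t 9.35 r 0.1469 z 0.1762 lat -0.0021 R 0.2294 tilt 0.876 | frad 2.2 ftan(out) -4.7 fz -1.3 flat -4.0 rot [ -89.9   -0.  -107.9] w 0.0111
```

```bash
python3 -m pendant '[-0.08,0.015,0.074,0,0,0,10, 0,0,0,0,0,0,10]'>/dev/null; python3 st.py
```

```text
t 9.6 r 0.1436 z 0.1791 lat -0.0022 R 0.2295 tilt 0.895 | frad 2.2 ftan(out) -3.9 fz -0.7 flat -3.1 rot [ -90.     0.  -107.9] w 0.0105
```

```bash
python3 -m pendant '[-0.08,0.015,0.073,0,0,0,10, 0,0,0,0,0,0,10]'>/dev/null; python3 st.py
```

```text
t 9.85 r 0.1405 z 0.1817 lat -0.0023 R 0.2297 tilt 0.913 | frad 2.1 ftan(out) -5.5 fz -1.7 flat -2.5 rot [ -89.9    0.  -107.9] w 0.0108
```

```bash
python3 -m pendant '[-0.06,0.012,0.055,0,0,0,10, 0,0,0,0,0,0,10]'>/dev/null; python3 st.py
```

```text
t 10.1 r 0.1386 z 0.1833 lat -0.0024 R 0.2298 tilt 0.923 | frad 1.0 ftan(out) -9.3 fz -4.9 flat -1.0 rot [ -89.9    0.  -107.9] w 0.011
```

```bash
python3 -m pendant '[-0.04,0.008,0.036,0,0,0,10, 0,0,0,0,0,0,10]'>/dev/null; python3 st.py
```

```text
t 10.35 r 0.1374 z 0.1844 lat -0.0024 R 0.2299 tilt 0.930 | frad -0.7 ftan(out) -13.1 fz -8.4 flat -1.3 rot [ -89.8    0.  -107.9] w 0.0109
```

```bash
python3 -m pendant '[-0.02,0.004,0.018,0,0,0,10, 0,0,0,0,0,0,10]'>/dev/null; python3 st.py; python3 -m pendant '[0,0,0,0,0,0,10]'>/dev/null; python3 st.py
```

```text
t 10.6 r 0.1368 z 0.1848 lat -0.0024 R 0.2299 tilt 0.934 | frad -0.2 ftan(out) -13.8 fz -8.4 flat -0.5 rot [ -89.8    0.  -107.9] w 0.0111
t 10.72 r 0.1368 z 0.1848 lat -0.0024 R 0.2299 tilt 0.934 | frad -0.2 ftan(out) -13.6 fz -8.2 flat -1.5 rot [ -89.8    0.  -107.9] w 0.011
```

```bash
python3 -c "
from cell import env
import cv2
c=env.read_camera('side'); cv2.imwrite('pics/side3c.png',cv2.convertScaleAbs(cv2.resize(c['image'][140:220,290:390,::-1],None,fx=7,fy=7,interpolation=cv2.INTER_CUBIC),alpha=2))
c=env.read_camera('top'); cv2.imwrite('pics/top3c.png',cv2.convertScaleAbs(cv2.resize(c['image'][145:245,260:360,::-1],None,fx=6,fy=6,interpolation=cv2.INTER_CUBIC),alpha=2))"
```

```text
(no output)
```

View pics/side3c.png

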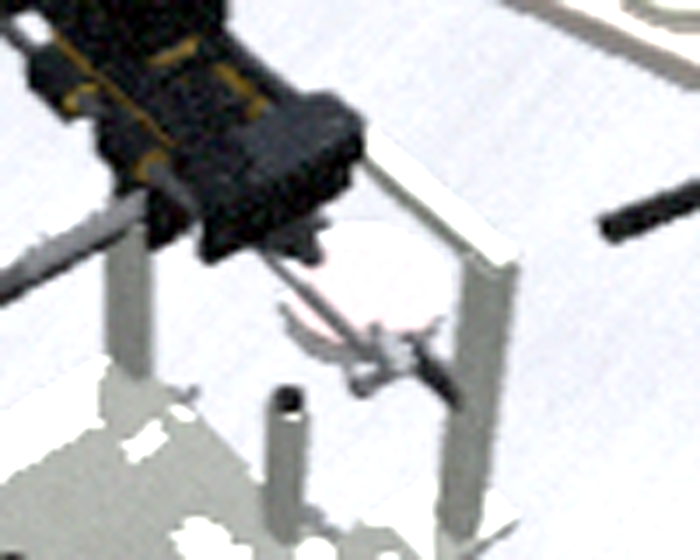

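View pics/top3c.png

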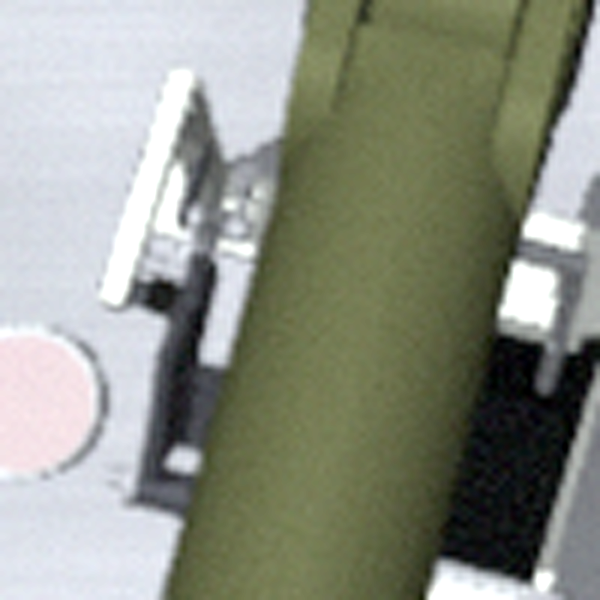

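```bash
python3 -c "
from cell import env
import cv2,numpy as np
a=cv2.imread('pics/side0.png')[145:225,300:380]
c=env.read_camera('side')['image'][145:225,300:380,::-1]
cv2.imwrite('pics/cmp1.png',cv2.convertScaleAbs(cv2.resize(np.hstack([a,c]),None,fx=5,fy=5,interpolation=cv2.INTER_CUBIC),alpha=1.3))"
```

```text
(no output)
```

View pics/cmp1.png

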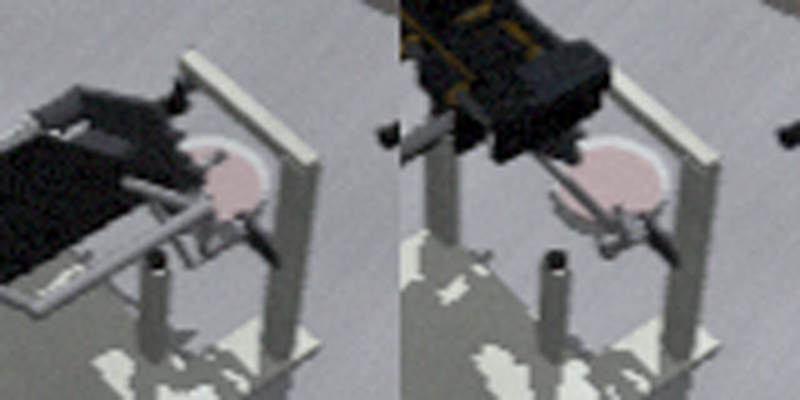

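```bash
cat > pl.py <<'E'
from h import *
from cell import env
S=env.read_camera("side"); h=np.load("fit.npy")
def px2local(c,uv,y):
    u,v=uv; xd=(u-c["cx"])/c["fx"]; yd=(v-c["cy"])/c["fy"]
    p=cv2.undistortPoints(np.array([[[u,v]]],float),np.array([[c["fx"],0,c["cx"]],[0,c["fy"],c["cy"]],[0,0,1]]),np.array([c["k1"],0,0,0.]))[0,0]
    M=c["cam_to_world"]; d=M[:3,:3]@np.array([p[0],-p[1],-1]); o=M[:3,3]
    ex=np.array([np.cos(h[2]),np.sin(h[2]),0]);ey=np.array([-np.sin(h[2]),np.cos(h[2]),0])
    o2=o-np.array([h[0],h[1],0]); s=(y-o2@ey)/(d@ey); q=o2+s*d
    return np.array([q@ex,q[2]])
if __name__=="__main__":
    for nm,u,v in [("rod top",540,160),("rod bot",610,235),("dark top",650,235),("dark bot",678,265),("knob",635,225),("lower",605,250),("armL",605,75),("post top R",715,160)]:
        for y in(.12,.14,.16): print(nm,y,px2local(S,(300+(u-400)/5,145+v/5),y).round(3))
    # rectified view of plane y=.14 : x 0..0.26, z 0..0.26
    g=np.array([[ [x,z] for x in np.arange(-.02,.26,.0005)] for z in np.arange(.26,.06,-.0005)])
    ex=np.array([np.cos(h[2]),np.sin(h[2]),0]);ey=np.array([-np.sin(h[2]),np.cos(h[2]),0])
    P=np.array([h[0],h[1],0])+g[...,:1]*ex+.14*ey+g[...,1:]*np.array([0,0,1.])
    q=proj(S,P.reshape(-1,3)).reshape(g.shape).astype(np.float32)
    im=[cv2.remap(i,q[...,0],q[...,1],cv2.INTER_CUBIC) for i in (cv2.imread("pics/side0.png"),np.ascontiguousarray(S["image"][:,:,::-1]))]
    cv2.imwrite("pics/rect.png",cv2.convertScaleAbs(cv2.resize(np.vstack(im),(560,800))[:, :],alpha=1.5)[:, :]) if 0 else cv2.imwrite("pics/rect.png",cv2.resize(cv2.convertScaleAbs(np.hstack(im),alpha=1.5),(800,286)))
E
python3 pl.py
```

```text
rod top 0.12 [0.07  0.135]
rod top 0.14 [0.046 0.101]
rod top 0.16 [0.022 0.068]
rod bot 0.12 [0.149 0.127]
rod bot 0.14 [0.128 0.093]
rod bot 0.16 [0.106 0.059]
dark top 0.12 [0.188 0.163]
dark top 0.14 [0.168 0.13 ]
dark top 0.16 [0.148 0.098]
dark bot 0.12 [0.217 0.159]
dark bot 0.14 [0.198 0.127]
dark bot 0.16 [0.179 0.094]
knob 0.12 [0.173 0.159]
knob 0.14 [0.152 0.126]
knob 0.16 [0.131 0.094]
lower 0.12 [0.145 0.107]
lower 0.14 [0.124 0.073]
lower 0.16 [0.102 0.038]
armL 0.12 [0.131 0.268]
armL 0.14 [0.109 0.239]
armL 0.16 [0.088 0.21 ]
post top R 0.12 [0.237 0.279]
post top R 0.14 [0.218 0.25 ]
post top R 0.16 [0.2   0.221]
```

View pics/rect.png

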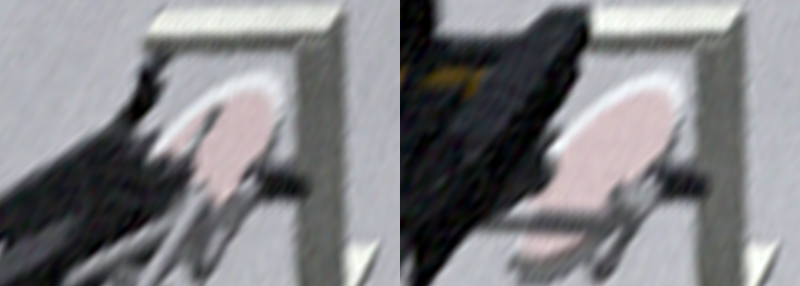

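```bash
python3 -c "
from cell import env
import cv2,numpy as np
a=cv2.imread('pics/top0.png')[150:210,270:330]
c=env.read_camera('top')['image'][150:210,270:330,::-1]
cv2.imwrite('pics/cmp2.png',cv2.convertScaleAbs(cv2.resize(np.hstack([a,c]),None,fx=6.6,fy=6.6,interpolation=cv2.INTER_CUBIC),alpha=1.3))
a=cv2.imread('pics/side0.png')[165:210,330:375]
c=env.read_camera('side')['image'][165:210,330:375,::-1]
cv2.imwrite('pics/cmp3.png',cv2.convertScaleAbs(cv2.resize(np.hstack([a,c]),None,fx=8.8,fy=8.8,interpolation=cv2.INTER_CUBIC),alpha=1.3))
"; python3 st.py
```

```text
t 11.03 r 0.1368 z 0.1848 lat -0.0024 R 0.2299 tilt 0.933 | frad -0.4 ftan(out) -13.9 fz -8.5 flat -0.4 rot [ -89.8   -0.  -107.9] w 0.0112
```

View pics/cmp2.png

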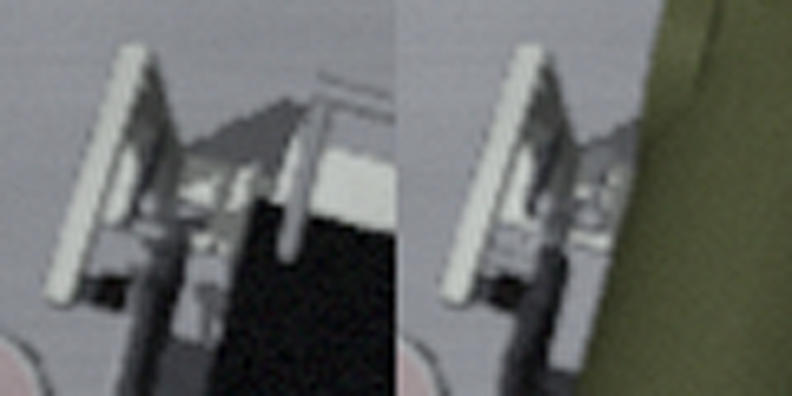

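View pics/cmp3.png

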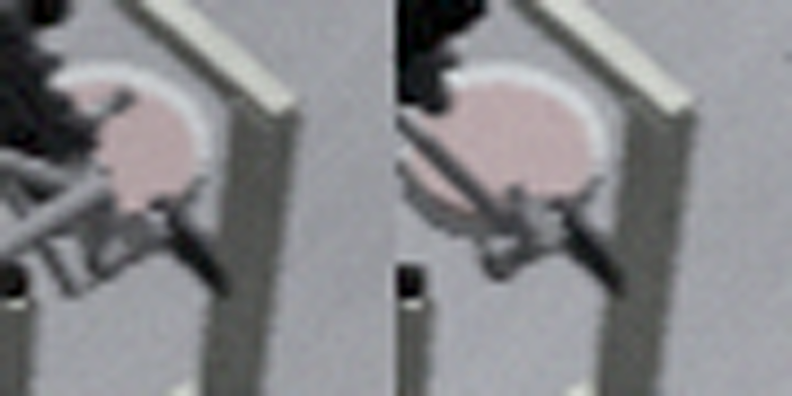

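```bash
python3 -m pendant '[-0.022,0.005,0.02,0,0,0,10, 0,0,0,0,0,0,10]'>/dev/null; python3 st.py; python3 -m pendant '[-0.012,0.003,0.011,0,0,0,10, 0,0,0,0,0,0,10]'>/dev/null; python3 st.py; python3 -c "
from cell import env
import cv2,numpy as np
c=env.read_camera('side')['image'][165:210,330:375,::-1]
a=env.read_camera('top')['image'][165:210,270:315,::-1]
cv2.imwrite('pics/cmp4.png',cv2.convertScaleAbs(cv2.resize(np.hstack([a,c]),None,fx=8.8,fy=8.8,interpolation=cv2.INTER_CUBIC),alpha=1.3))
"
```

```text
t 11.28 r 0.1361 z 0.1854 lat -0.0024 R 0.2300 tilt 0.937 | frad -0.8 ftan(out) -14.5 fz -9.3 flat -1.9 rot [ -89.8   -0.  -107.9] w 0.0109
t 11.53 r 0.1357 z 0.1857 lat -0.0024 R 0.2300 tilt 0.940 | frad -0.1 ftan(out) -16.5 fz -9.8 flat -0.9 rot [ -89.8   -0.  -107.9] w 0.011
```

View pics/cmp4.png

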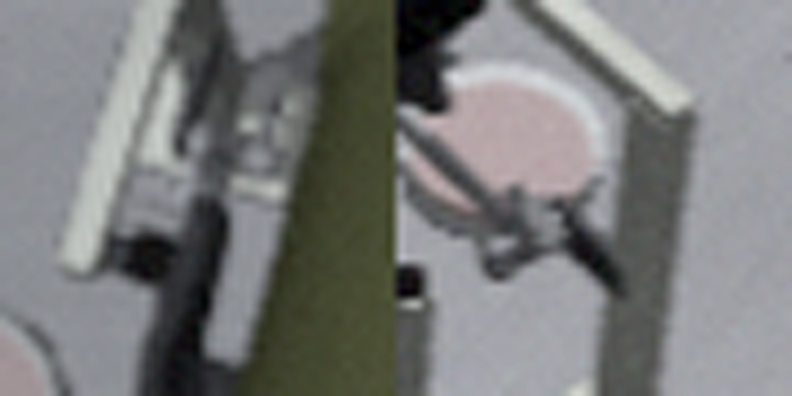

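```bash
python3 -m pendant '[0.15,-0.025,-0.113,0,0,0,10, 0.14,-0.025,-0.118,0,0,0,10, 0,0,0,0,0,0,10]'>/dev/null; python3 st.py;  python3 -m pendant '[0.135,-0.025,-0.123,0,0,0,10, 0.125,-0.025,-0.127,0,0,0,10, 0.12,-0.035,-0.131,0,0,0,10]'>/dev/null; python3 st.py; python3 -m pendant '[0.11,-0.038,-0.134,0,0,0,10, 0.105,-0.038,-0.138,0,0,0,10,0.097,-0.043,-0.14,0,0,0,10,0,0,0,0,0,0,10]'>/dev/null; python3 st.py; python3 -c "
from cell import env
import cv2,numpy as np
c=env.read_camera('side')['image'][165:210,330:375,::-1]
a=env.read_camera('top')['image'][165:210,270:315,::-1]
cv2.imwrite('pics/cmp5.png',cv2.convertScaleAbs(cv2.resize(np.hstack([a,c]),None,fx=8.8,fy=8.8,interpolation=cv2.INTER_CUBIC),alpha=1.3))
"
```

```text
t 12.0 r 0.1456 z 0.1778 lat -0.0022 R 0.2297 tilt 0.885 | frad 1.9 ftan(out) -1.9 fz 0.3 flat -2.0 rot [-9.000e+01 -1.000e-01 -1.079e+02] w 0.011
t 12.38 r 0.1613 z 0.1627 lat -0.0019 R 0.2291 tilt 0.790 | frad 2.8 ftan(out) -1.4 fz 1.0 flat -4.5 rot [-9.00e+01 -1.00e-01 -1.08e+02] w 0.0111
t 12.88 r 0.1755 z 0.1462 lat -0.0016 R 0.2284 tilt 0.695 | frad 4.4 ftan(out) -3.3 fz 0.3 flat -3.4 rot [ -89.9   -0.  -107.9] w 0.0108
```

View pics/cmp5.png

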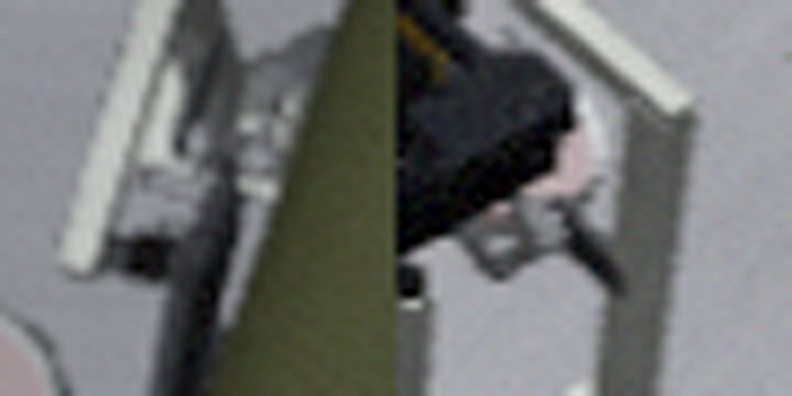

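```bash
python3 -m pendant '[0.066,-0.022,-0.091,0,0,0,10, 0.068,-0.022,-0.091,0,0,0,10]'>/dev/null; python3 st.py;  python3 -m pendant '[0.06,-0.02,-0.095,0,0,0,10]'>/dev/null; python3 st.py
```

```text
t 13.22 r 0.1808 z 0.1392 lat -0.0015 R 0.2282 tilt 0.656 | frad 3.4 ftan(out) -1.7 fz 0.7 flat -2.6 rot [ -89.9   -0.  -107.9] w 0.0106
t 13.35 r 0.1835 z 0.1354 lat -0.0014 R 0.2281 tilt 0.636 | frad 5.3 ftan(out) -2.2 fz 1.3 flat -2.5 rot [ -89.9   -0.  -107.9] w 0.011
```

```bash
python3 -m pendant '[0.06,-0.02,-0.095,0,0,0,10]'>/dev/null; python3 st.py
```

```text
t 13.47 r 0.1861 z 0.1317 lat -0.0013 R 0.2279 tilt 0.616 | frad 5.0 ftan(out) -1.8 fz 1.4 flat -3.3 rot [ -89.9   -0.  -107.9] w 0.011
```

```bash
python3 -m pendant '[0.06,-0.02,-0.095,0,0,0,10]'>/dev/null; python3 st.py
```

```text
t 13.6 r 0.1886 z 0.1278 lat -0.0013 R 0.2279 tilt 0.596 | frad 4.8 ftan(out) -1.9 fz 1.2 flat -3.4 rot [ -89.9    0.  -107.9] w 0.0111
```

```bash
python3 -m pendant '[0.095,-0.029,-0.144,0,0,0,10, 0.091,-0.028,-0.147,0,0,0,10, 0.087,-0.027,-0.15,0,0,0,10, 0.082,-0.026,-0.152,0,0,0,10]'>/dev/null; python3 st.py;  python3 -m pendant '[0.077,-0.025,-0.155,0,0,0,10, 0.072,-0.023,-0.157,0,0,0,10, 0.068,-0.022,-0.159,0,0,0,10]'>/dev/null; python3 st.py; python3 -m pendant '[0.062,-0.02,-0.161,0,0,0,10, 0.058,-0.019,-0.163,0,0,0,10, 0.053,-0.017,-0.164,0,0,0,10]'>/dev/null; python3 st.py
```

```text
t 14.1 r 0.2025 z 0.1032 lat -0.0010 R 0.2273 tilt 0.471 | frad 2.3 ftan(out) -1.7 fz -0.5 flat -3.4 rot [ -90.    -0.  -107.9] w 0.011
t 14.47 r 0.2108 z 0.0842 lat -0.0008 R 0.2270 tilt 0.380 | frad 0.7 ftan(out) -2.1 fz -1.7 flat -3.5 rot [ -90.1    0.  -107.9] w 0.0112
t 14.85 r 0.2178 z 0.0647 lat -0.0007 R 0.2272 tilt 0.289 | frad -2.7 ftan(out) -1.7 fz -2.3 flat -1.9 rot [ -90.2    0.  -107.9] w 0.0113
```

```bash
python3 -m pendant '[0.035,-0.012,-0.166,0,0,0,10, 0.03,-0.01,-0.168,0,0,0,10, 0.027,-0.009,-0.169,0,0,0,10]'>/dev/null; python3 st.py;  python3 -m pendant '[0.024,-0.008,-0.17,0,0,0,10, 0.012,-0.005,-0.11,0,0,0,10]'>/dev/null; python3 st.py; python3 -c "
from cell import env
import cv2,numpy as np
c=env.read_camera('side')['image'][155:215,320:380,::-1]
a=env.read_camera('top')['image'][155:215,270:330,::-1]
cv2.imwrite('pics/cmp6.png',cv2.convertScaleAbs(cv2.resize(np.hstack([a,c]),None,fx=6.6,fy=6.6,interpolation=cv2.INTER_CUBIC),alpha=1.3))
"
```

```text
t 15.22 r 0.2227 z 0.0452 lat -0.0007 R 0.2272 tilt 0.200 | frad -2.1 ftan(out) -3.2 fz -3.6 flat 0.0 rot [ -90.     0.  -107.9] w 0.011
t 15.47 r 0.2246 z 0.0342 lat -0.0006 R 0.2272 tilt 0.151 | frad -0.1 ftan(out) -1.6 fz -1.6 flat 0.2 rot [ -89.9    0.  -107.9] w 0.011
```

View pics/cmp6.png

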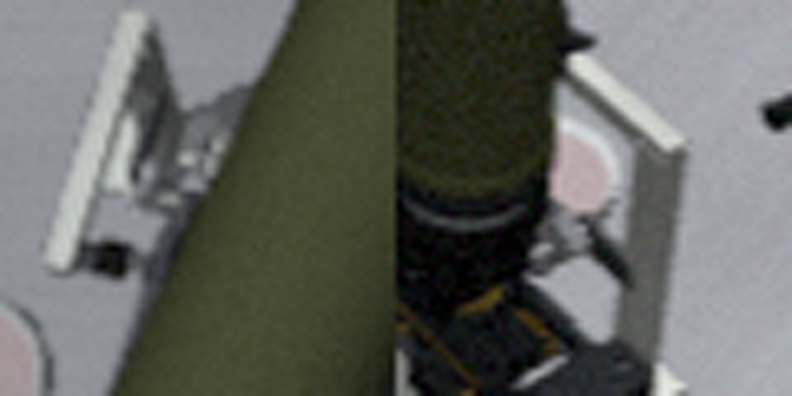

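```bash
python3 -m pendant '[0.018,-0.006,-0.14,0,0,0,10, 0.014,-0.005,-0.14,0,0,0,10]'>/dev/null; python3 st.py;  python3 -m pendant '[0.01,-0.003,-0.14,0,0,0,10, 0.007,-0.002,-0.14,0,0,0,10]'>/dev/null; python3 st.py; python3 -m pendant '[0.004,-0.001,-0.14,0,0,0,10,0.002,-0.001,-0.07,0,0,0,10]'>/dev/null; python3 st.py
```

```text
t 15.82 r 0.2260 z 0.0233 lat -0.0006 R 0.2272 tilt 0.103 | frad 0.6 ftan(out) -2.2 fz -2.1 flat 1.0 rot [ -89.9    0.  -107.9] w 0.0108
t 16.07 r 0.2268 z 0.0118 lat -0.0006 R 0.2271 tilt 0.052 | frad 1.0 ftan(out) -3.0 fz -2.9 flat 2.4 rot [ -89.9    0.  -107.9] w 0.011
t 16.32 r 0.2270 z 0.0034 lat -0.0007 R 0.2270 tilt 0.015 | frad 2.5 ftan(out) -2.1 fz -2.1 flat 2.8 rot [ -89.9    0.  -107.9] w 0.0111
```

```bash
python3 -m pendant '[0,0,-0.08,0,0,0,10,0,0,0,0,0,0,10]'>/dev/null; python3 st.py; python3 -m pendant '[0,0,-0.06,0,0,0,10,0,0,0,0,0,0,10]'>/dev/null; python3 st.py
```

```text
t 16.57 r 0.2270 z 0.0014 lat -0.0007 R 0.2270 tilt 0.006 | frad 1.2 ftan(out) 1.5 fz 1.5 flat 2.6 rot [-8.990e+01  1.000e-01 -1.079e+02] w 0.0113
t 16.82 r 0.2270 z 0.0013 lat -0.0007 R 0.2270 tilt 0.006 | frad -4.2 ftan(out) 11.8 fz 11.8 flat 3.7 rot [-8.990e+01  1.000e-01 -1.079e+02] w 0.0111
```

```bash
python3 -m pendant '[0,0,0.07,0,0,0,10,0,0,0,0,0,0,10]'>/dev/null; python3 st.py; python3 -m pendant '[0,0,0.1,0,0,0,10, -0.006,0.002,0.153,0,0,0,10, -0.01,0.003,0.153,0,0,0,10, -0.014,0.004,0.153,0,0,0,10, -0.018,0.006,0.153,0,0,0,10]'>/dev/null; python3 st.py; python3 -m pendant '[-0.022,0.007,0.153,0,0,0,10, -0.026,0.008,0.153,0,0,0,10, -0.03,0.01,0.153,0,0,0,10]'>/dev/null; python3 st.py
```

```text
t 17.07 r 0.2270 z 0.0014 lat -0.0007 R 0.2270 tilt 0.006 | frad 1.4 ftan(out) 3.6 fz 3.6 flat 3.3 rot [ -89.9    0.  -107.9] w 0.0112
t 17.7 r 0.2254 z 0.0285 lat -0.0007 R 0.2272 tilt 0.126 | frad 4.5 ftan(out) -5.1 fz -4.5 flat 4.9 rot [ -89.9   -0.  -107.9] w 0.0113
t 18.07 r 0.2226 z 0.0470 lat -0.0008 R 0.2275 tilt 0.208 | frad 5.1 ftan(out) -4.8 fz -3.6 flat 3.4 rot [ -89.8   -0.  -107.9] w 0.0112
```

```bash
python3 -m pendant '[-0.02,0.012,0.13,0,0,0,10, -0.022,0.012,0.13,0,0,0,10, -0.024,0.012,0.12,0,0,0,10, 0,0,0,0,0,0,10,0,0,0,0,0,0,10]'>/dev/null; python3 st.py; python3 -c "
from cell import env
import cv2,numpy as np
c=env.read_camera('side')['image'][155:215,320:380,::-1]
a=env.read_camera('top')['image'][155:215,270:330,::-1]
cv2.imwrite('pics/cmp7.png',cv2.convertScaleAbs(cv2.resize(np.hstack([a,c]),None,fx=6.6,fy=6.6,interpolation=cv2.INTER_CUBIC),alpha=1.3))
"
```

```text
t 18.7 r 0.2191 z 0.0622 lat -0.0009 R 0.2278 tilt 0.276 | frad 4.2 ftan(out) -4.4 fz -3.1 flat 3.8 rot [ -89.9   -0.  -107.9] w 0.011
```

View pics/cmp7.png

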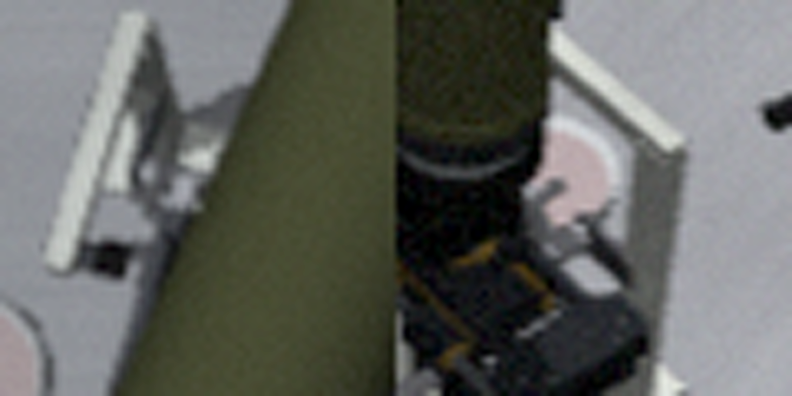

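```bash
python3 -m pendant '[0.032,-0.003,-0.11,0,0,0,10, 0.028,-0.002,-0.11,0,0,0,10, 0.018,-0.002,-0.07,0,0,0,10,0,0,0,0,0,0,10]'>/dev/null; python3 st.py; python3 -m pendant '[0.01,-0.002,-0.05,0,0,0,10,0,0,0,0,0,0,10]'>/dev/null; python3 st.py
```

```text
t 19.3 r 0.2219 z 0.0504 lat -0.0008 R 0.2276 tilt 0.223 | frad 4.9 ftan(out) -4.1 fz -2.9 flat 2.4 rot [-8.99e+01 -1.00e-01 -1.08e+02] w 0.011
t 19.55 r 0.2221 z 0.0492 lat -0.0008 R 0.2275 tilt 0.218 | frad 4.7 ftan(out) -1.5 fz -0.4 flat 1.7 rot [-8.99e+01 -1.00e-01 -1.08e+02] w 0.0107
```

```bash
python3 -m pendant '[0.03,0.0,-0.05,0,0,0,10,0,0,0,0,0,0,10]'>/dev/null; python3 st.py;  python3 -m pendant '[0.015,0.0,-0.03,0,0,0,10,0,0,0,0,0,0,10]'>/dev/null; python3 st.py
```

```text
t 19.8 r 0.2223 z 0.0483 lat -0.0007 R 0.2275 tilt 0.214 | frad 1.3 ftan(out) 6.1 fz 6.2 flat -0.1 rot [ -90.1   -0.  -108. ] w 0.011
t 20.05 r 0.2224 z 0.0479 lat -0.0006 R 0.2275 tilt 0.212 | frad -0.5 ftan(out) 11.3 fz 10.9 flat 0.6 rot [ -90.1   -0.  -108. ] w 0.0109
```

```bash
python3 -m pendant '[0,0,0.07,0,0,0,10,0,0,0,0,0,0,10]'>/dev/null; python3 st.py;  python3 -m pendant '[0,0,0,0,0,0,16,0,0,0,0,0,0,24,0,0,0,0,0,0,40,0,0,0,0,0,0,52,0,0,0,0,0,0,52,0,0,0,0,0,0,52]'>/dev/null; python3 st.py;  python3 -c "
from cell import env
import cv2,numpy as np
c=env.read_camera('side')['image'][135:235,250:390,::-1]
cv2.imwrite('pics/s8.png',cv2.convertScaleAbs(cv2.resize(c,None,fx=5.5,fy=5.5,interpolation=cv2.INTER_CUBIC),alpha=1.3))
"
```

```text
t 20.3 r 0.2223 z 0.0486 lat -0.0007 R 0.2275 tilt 0.215 | frad -0.8 ftan(out) 5.0 fz 4.7 flat -1.3 rot [-9.01e+01 -1.00e-01 -1.08e+02] w 0.011
t 21.05 r 0.2234 z 0.0489 lat 0.0006 R 0.2287 tilt 0.215 | frad 0.5 ftan(out) 0.6 fz 0.7 flat -0.7 rot [ -90.    -0.  -107.9] w 0.0503
```

View pics/s8.png

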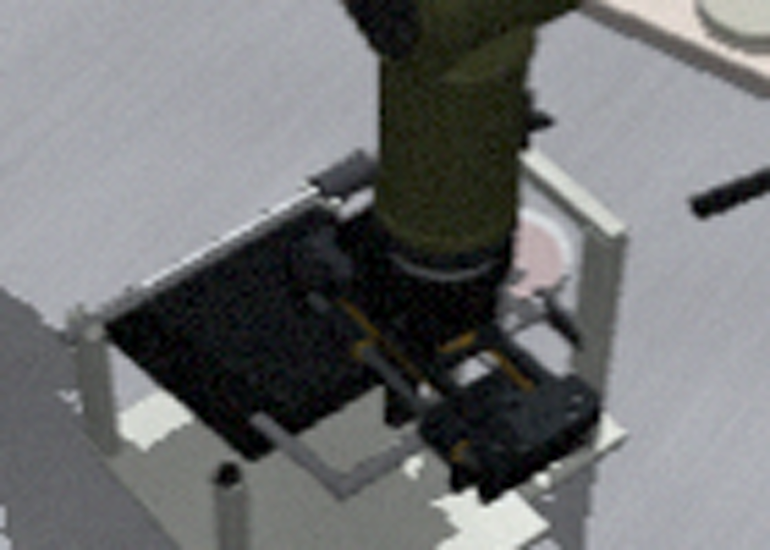

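```bash
python3 -m pendant '[0,0,0.25,0,0,0,52,0,0,0.4,0,0,0,52,0,0,0.6,0,0,0,52,0,0,0.8,0,0,0,52,0,0,0.8,0,0,0,52,0,0,0.8,0,0,0,52]'; python3 -m pendant '[0,0.9,0.3,0,0,0,52,0,0.9,0.3,0,0,0,52,0,0.9,0,0,0,0,52,0,0.9,0,0,0,0,52,0,0.9,0,0,0,0,52,0,0.9,0,0,0,0,52,0,0.9,0,0,0,0,52,0,0,0,0,0,0,52,0,0,0,0,0,0,52]'
python3 - <<'E'
from h import *
from cell import env
a=env.read_camera("side")["image"][...,::-1]; b=env.read_camera("top")["image"][...,::-1]
cv2.imwrite("pics/f_side.png",cv2.convertScaleAbs(cv2.resize(a[145:265,235:395],None,fx=5,fy=5,interpolation=cv2.INTER_CUBIC),alpha=1.5))
cv2.imwrite("pics/f_top.png",b)
E
```

```text
time_s: 21.85
tool_pos: [0.6645, -0.14, 0.3086]
tool_rot: [-89.9, 0.0, -107.9]
force: [0.2, -0.4, -0.1]
grip_width: 0.0517
time_s: 22.98
tool_pos: [0.6646, 0.1111, 0.3309]
tool_rot: [-89.9, -0.0, -108.0]
force: [0.2, -1.2, 0.3]
grip_width: 0.0523
```

View pics/f_side.png

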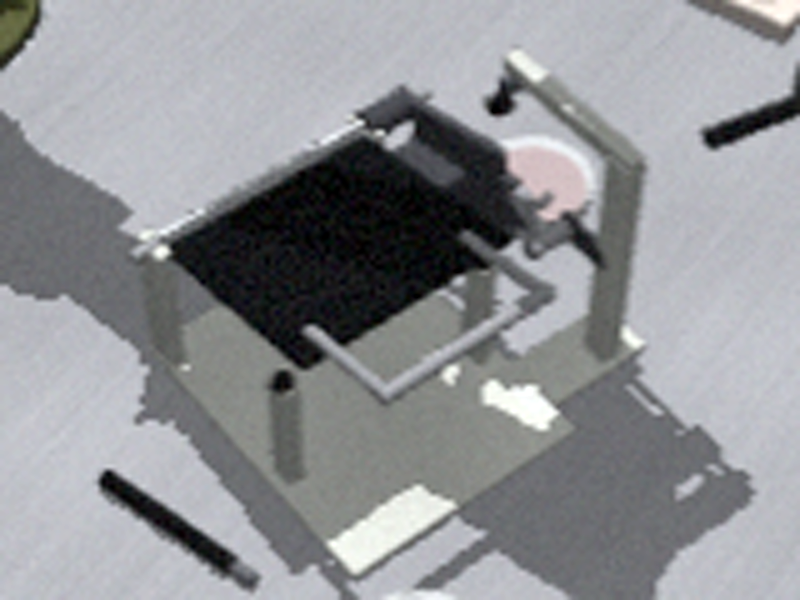

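View pics/f_top.png

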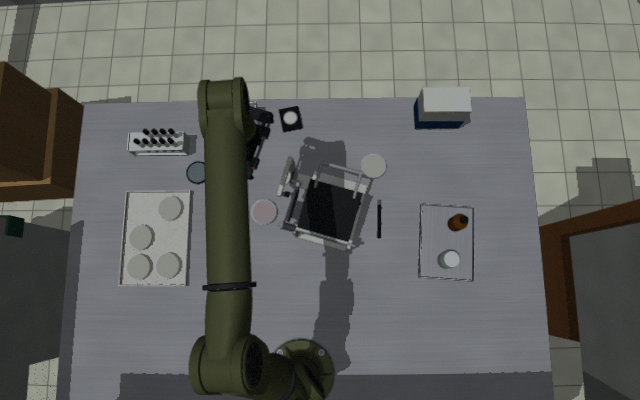

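```bash
python3 - <<'E'
from h import *
from cell import env
S=env.read_camera("side"); h=np.load("fit.npy")
f=lambda t: np.concatenate([proj(S,model([*h[:3],t[0]],[('b',.23,y,0)]))[0]-[235+u/5,145+v/5] for y,u,v in((.07,548,293),(-.07,387,397))])
r=least_squares(f,[.2]); print(r.x,r.fun)
o=env.get_obs(); print(o["force"],o["joint_velocities"],o["time_s"])
env.sign_off()
E
```

```text
[0.19910308] [ 1.37687381 -0.06925467 -1.22633163  0.1584605 ]
[-0.03479732  0.78554892  0.42704122] [-0.06283426  0.1480378  -0.47961     0.10017688 -0.19893741  0.05158916
 -0.21343988] 23.125
the job is handed in; nothing more can be done
```

The board is propped in its lowest notch, let go of, and the job was handed in at about 23 s of the 59 s allowed.

- **Lift to the stop:** I took the bar from above at a tilt of about 0.49 and lifted it through the top notch. I met the stop at about 0.91 to 0.92 and pressed to about 12 N above the board's own load. That is slightly past the stated 7–10 N and well below the 22 N limit. The pictures didn't show clearly whether the pawl had been thrown. The board then going down past the 0.63 notch without catching confirmed that it had.
- **Laying level:** I lowered the board until it rested on its lower end stop, pressing down with about 12 N. I felt no clear resistance from the pawl at 0.13 to 0.06. A picture after the board was raised again showed the pawl leaning back on the toothed sector.
- **Propping:** I raised the board to about 0.27 and let it down. The pawl took its weight, with about 11 N of downward push at most. I then opened the fingers and moved the arm clear.

**Last checks:**
- **Tilt:** the final picture gives about 0.199 (bar-end errors of 1.2 to 1.4 pixels), and the tool height while I still held the bar gave about 0.203. Both are inside 0.175 to 0.24.
- **Contact:** the arm stands clear of the stand, and the force reading is within noise.
- **Bystanders:** by eye, the bystanders visible in the last top view had not moved. The arm covered the magnifier's handle there, and I did not measure any of their positions.

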